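Make up two trays for the culture bench

TASK

Make up two kits from the stock standing between the trays. First fill the three-bay tray: the spirit lamp in the bay next to its handle, the wide culture jar in the middle bay and the open steel cup in the far bay; only when it is complete fill the two-bay tray: the amber reagent bottle in the bay next to its handle and the slim tall culture jar in the other. Each thing stands upright and flat on the floor of its bay; set the things down, do not drop or tip them over, and leave the mug of tubes and the wash bottle where they are.

Things in the scene. Friction and masses are not known exactly. Their poses are not given: they have to be found in the camera images.
- tray3: Low open aluminium tray, 234 mm long (its x) by 80 mm wide (its y), with three square bays in a row and a dark wire loop handle at one end. Walls and dividers 3 mm thick, rising 12 mm above the bench; the floor is 2 mm thick; each bay is 74 mm square inside. It is fixed. Origin: centre of the underside. The handle is at its -x end (it sticks out 27 mm, 11 mm high); bay centres at x = -77 mm (next to the handle), 0 (middle) and +77 mm (far end), y = 0.
- tray2: The same kind of tray with two bays, 157 mm long (its x) by 80 mm wide, walls 12 mm high, floor 2 mm, bays 74 mm square inside, fixed, with the dark wire loop handle at its -x end. Origin: centre of the underside; bay centres at x = -38.5 mm (next to the handle) and +38.5 mm (the other one), y = 0.
- lamp_mid (a point): Glass spirit lamp, empty, 90 mm high: round glass belly 58 mm across up to 22 mm, sloping in to a narrow neck at 50 mm, topped by a tall round plastic cap 26 mm across from 54 to 90 mm above its underside, fixed to it; take it by the cap, about 70 mm above its underside. About 160 g. The point is on its axis, 45 mm above its underside; z is up its axis.
- wide_jar_mid (a point): Wide culture jar: clear glass, white screw cap, 58 mm across (cap 56 mm) and 64 mm high, about 180 g. The shorter and wider of the two white-capped jars. The point is on its axis, 32 mm above its underside; z is up its axis.
- cup_mid (a point): Plain open steel cup without a handle, straight sided, 52 mm across and 66 mm high, wall 3 mm, about 120 g. The point is on its axis, 33 mm above its underside; z is up its axis.
- bottle_mid (a point): Amber glass reagent bottle with a shoulder and narrow black cap: body 46 mm across up to 56 mm, shoulder to 68 mm, cap 27 mm across from 68 to 84 mm, in all 84 mm high, about 200 g. The point is on its axis, 42 mm above its underside, a good height to grip the body; z is up its axis.
- slim_jar_mid (a point): Slim tall culture jar: clear glass, white screw cap, 42 mm across (cap 40 mm) and 86 mm high, about 170 g. The taller and narrower of the two white-capped jars. The point is on its axis, 43 mm above its underside (grip it there or higher); z is up its axis.
- tube_mug: Bystander: steel mug 90 mm across holding plugged glass tubes, 155 mm high in all; loose. Origin: centre of its underside.
- wash_bottle: Bystander: clear plastic bottle with a white cap, 64 mm across, 150 mm high; loose. Origin: centre of its underside.
- forceps_rest: Bystander: dark steel instrument rest, fixed, with long forceps lying across it along its y (240 mm), 31 mm high. Origin: centre of its underside.
Not all that is in view belongs to the job. Leave any purple look-alike of the part that bears wide_jar_mid alone.

How it is judged:
On the way:
1. the three-bay tray is complete (lamp by the handle, wide jar in the middle, cup in the far bay) while bottle and slim jar are not yet in or over the two-bay tray (x of lamp_mid in the frame of tray3 between -0.097 and -0.057 m and y of lamp_mid in the frame of tray3 between -0.02 and 0.02 m and z of lamp_mid in the frame of tray3 between 0.041 and 0.053 m and angle between each of lamp_mid, wide_jar_mid, cup_mid's own z axis and vertical below 0.08 rad and linear speed of each of lamp, wide_jar, cup below 0.03 m/s and x of wide_jar_mid in the frame of tray3 between -0.02 and 0.02 m and y of wide_jar_mid in the frame of tray3 between -0.02 and 0.02 m and z of wide_jar_mid in the frame of tray3 between 0.028 and 0.04 m and x of cup_mid in the frame of tray3 between 0.057 and 0.097 m and y of cup_mid in the frame of tray3 between -0.02 and 0.02 m and z of cup_mid in the frame of tray3 between 0.029 and 0.041 m and horizontal distance between each of bottle_mid, slim_jar_mid and tray2 above 0.075 m), for 0.2 s.
At the end, for the whole second after the job is handed in: All five things stand released and at rest in their own bays: centre within 20 mm of the bay's centre along and across the tray, height within 6 mm of standing on the bay floor, tilted less than 0.08 rad; mug and wash bottle within 30 mm of where they were (x of lamp_mid in the frame of tray3 between -0.097 and -0.057 m and y of lamp_mid in the frame of tray3 between -0.02 and 0.02 m and z of lamp_mid in the frame of tray3 between 0.041 and 0.053 m and angle between each of lamp_mid, wide_jar_mid, cup_mid, bottle_mid, slim_jar_mid's own z axis and vertical below 0.08 rad and linear speed of each of lamp, wide_jar, cup, bottle, slim_jar below 0.03 m/s and x of wide_jar_mid in the frame of tray3 between -0.02 and 0.02 m and y of wide_jar_mid in the frame of tray3 between -0.02 and 0.02 m and z of wide_jar_mid in the frame of tray3 between 0.028 and 0.04 m and x of cup_mid in the frame of tray3 between 0.057 and 0.097 m and y of cup_mid in the frame of tray3 between -0.02 and 0.02 m and z of cup_mid in the frame of tray3 between 0.029 and 0.041 m and x of bottle_mid in the frame of tray2 between -0.0585 and -0.0185 m and y of bottle_mid in the frame of tray2 between -0.02 and 0.02 m and z of bottle_mid in the frame of tray2 between 0.038 and 0.05 m and x of slim_jar_mid in the frame of tray2 between 0.0185 and 0.0585 m and y of slim_jar_mid in the frame of tray2 between -0.02 and 0.02 m and z of slim_jar_mid in the frame of tray2 between 0.039 and 0.051 m and contact force between the fingers and lamp below 0.05 N and contact force between the fingers and wide_jar below 0.05 N and contact force between the fingers and cup below 0.05 N and contact force between the fingers and bottle below 0.05 N and contact force between the fingers and slim_jar below 0.05 N and distance of each of tube_mug, wash_bottle from where it was at the start of the episode below 0.03 m); the robot touches nothing.
It fails at once if a stock thing tipped over (angle between any of lamp_mid, wide_jar_mid, cup_mid, bottle_mid, slim_jar_mid's own z axis and vertical above 0.7 rad).
It fails at once if a stock thing dropped or thrown: moving faster than 0.7 m/s (a fall of some 25 mm) clear of the fingers ((linear speed of lamp above 0.7 m/s and contact force between the fingers and lamp below 0.05 N) or (linear speed of wide_jar above 0.7 m/s and contact force between the fingers and wide_jar below 0.05 N) or (linear speed of cup above 0.7 m/s and contact force between the fingers and cup below 0.05 N) or (linear speed of bottle above 0.7 m/s and contact force between the fingers and bottle below 0.05 N) or (linear speed of slim_jar above 0.7 m/s and contact force between the fingers and slim_jar below 0.05 N)).
It fails at once if the tube mug or the wash bottle shifted by more than 30 mm (distance of any of tube_mug, wash_bottle from where it was at the start of the episode above 0.03 m).
It also fails if it takes over 102 s, if anything falls off the work surface, if the arm or the gripper's body presses on something with over 40 N, if the wrist force passes 120 N, or if a joint passes its speed limit or range.

ROBOT

A 6-joint arm with a two-finger parallel gripper is mounted at the origin on the work surface. World frame = base frame: x ahead of the robot, y to its left, z up, the work surface at z = 0. Lengths are in m, angles in rad, forces in N, time in s.
With the tool pointing down it reaches from about 0.35 to 0.85 m from the base axis. Payload 8.1 kg.
Tool frame: the origin (TCP) lies at the very end of the fingers, on their centre line; the grasp point (between the pads) lies 19 mm behind it; x points along the fingers, y is the direction in which the jaws open and shut, and the axes are right-handed (so a half turn about x gives the same grasp; the last joint's range is limited). The gripper opens to 93 mm and grips with 3 to 60 N. Pads are 15 mm wide; open, the fingers measure 128 mm over their backs; the gripper's body (75 mm by 188 mm) begins 65 mm behind the grasp point.
Start: joints at [1.247, 0.13, 1.488, -0, 1.523, -0.085], TCP at [0.142, 0.583, 0.182] pointing down, gripper open.
Joint ranges: [-2.96, 2.96], [-0.89, 2.26], [0.02, 2.5], [-1.34, 4.48], [0, 2.73], [-2.66, 2.66]. Speed limits (rad/s): [2.39, 2.39, 2.79, 3.14, 3.14, 3.14].

INTERFACE

Orientations are given as a rotation vector (axis times angle).
In Python, from plant import * gives the robot as it stands. The module is installed in compiled form; this text tells all that it offers.
- The arm moves only by the tool apply_moves, never from a script. Its argument "series" is a list of rows, each an object with "jaw": the gripper's target within -1 to 1 (shut at 1, half-way at 0, fully open at -1); "linear": the shift along the tool's x, y, z normalised to -1 to 1, where 1 is 0.6 m, a list of three; "roll": the turn about the tool's x normalised to -1 to 1, where 1 is 30 degrees. A call has 1 to 20 rows; each row is the pose to reach, as a shift and turn from the pose measured when the call began, along the tool's axes at that moment; what a row does not reach only later rows make up. A row lasts 1/8 s, in which the tool goes at most 62.5 mm and 10.7 degrees, less where a joint would pass 70% of its speed; a pose out of reach is approached as far as the arm can. A call with a number of a shift or a turn outside -1 to 1 is refused whole. A call with a gripper value outside its range is refused whole. The fingers move at their own pace and stop on an object; "force" is the grip in N (left out, the last holds). Time passes only in rows, so rows that repeat a pose let the fingers close. It gives the time, the measured TCP pose, the force and the opening at its end, in the units of the state.
- read_state(): the state, without advancing time (a new reading comes with each control period).
- read_camera(name): name is "side" or "top"; returns a dict with "pixels" (420x560x3 uint8, blue, green, red), "intrinsics" (3x3 intrinsics, pixels), "D" ([k1, k2, p1, p2, k3] as OpenCV has them; the pictures are not rectified), "rvec" (rotation vector, rad) and "tvec" (3), from world to camera coordinates, as OpenCV has them. Camera axes: x right, y down, z forward; pixel columns grow to the right and rows downward; lengths in m; the calibration is good to about 2 mm. A picture is of the moment at which its call begins. There is no depth.
- close_job(): hands the job in, once; it reports no verdict.
The state is a dict: "t": time; "q": joint angles; "dq": joint speeds; "joint_torque": joint torques, N m; "tool_pos": TCP position; "orientation": TCP orientation; "force": force on the tool from outside, world axes, zero at the start; "wrist_torque": the same for the moment, N m; "opening": finger opening in m.
Only numpy, scipy, OpenCV 4.12 (cv2) and the standard library are available. Lean on these libraries where they do the work, as an engineer would, in place of code of your own. Each camera call takes 0.05 s, during which the arm holds its last target. There are 200 camera calls.

## Working session

There is one attempt and no reset: what is moved stays moved. The work goes in short steps, Python scripts to look and compute and a tool call to move; the robot and the scene stay as the last step left them, time stands still between calls to the robot, and variables do not carry over. Pictures are saved under pics/ and viewed, about 12 in all and at most 16, crops included, and the job is handed in when it is done.

Besides the shell and the picture viewer there is one more tool, called after ">>>" as a command line: name --argument value ..., lists and objects as JSON in quotes. apply_moves: Moves the arm, as the interface text tells. Its arguments: {"type":"object","properties":{"series":{"type":"array"},"force":{"type":"number"}},"required":["series"]}

```bash
mkdir -p pics
python3 - <<'E'
from plant import *
import cv2,pickle
for n in("top","side"):
    c=read_camera(n);pickle.dump(c,open(n+".pkl","wb"));cv2.imwrite(f"pics/{n}0.png",cv2.resize(c["pixels"],(800,600),interpolation=cv2.INTER_CUBIC))
    print(n,c["intrinsics"],c["D"],c["rvec"],c["tvec"])
print(read_state())
E
```

```text
top [[530.67779086   0.         279.8061784 ]
 [  0.         530.67779086 202.23856334]
 [  0.           0.           1.        ]] [0.00740339 0.         0.         0.         0.        ] [ 2.20633549 -2.15233911  0.07020717] [0.00510244 0.58051848 1.16670196]
side [[515.91299909   0.         285.37605721]
 [  0.         515.91299909 203.07550799]
 [  0.           0.           1.        ]] [-0.14310844  0.          0.          0.          0.        ] [ 2.39668733 -0.7470792   0.25289073] [-0.47845061  0.28685396  0.85416979]
{'t': 0.1, 'q': array([ 1.24657266e+00,  1.31102617e-01,  1.48914025e+00, -1.69902523e-05,
        1.52300961e+00, -8.53872213e-02]), 'dq': array([ 5.94766632e-05, -2.68136549e-03, -3.54621784e-03,  1.33515427e-04,
        1.00553343e-03, -2.35032994e-03]), 'joint_torque': array([ 2.59638182e-03, -5.61339211e+01, -4.93098986e+01,  7.72876642e-02,
        2.91735894e-02, -8.23626078e-05]), 'tool_pos': array([0.14174002, 0.58243513, 0.18149881]), 'orientation': array([ 0.18622711,  1.56297237, -0.18879039]), 'force': array([ 0.2174142 , -0.50488813,  0.88422103]), 'wrist_torque': array([-0.02264484,  0.00845107, -0.01289287]), 'opening': 0.09308580037277879}
```

View pics/top0.png

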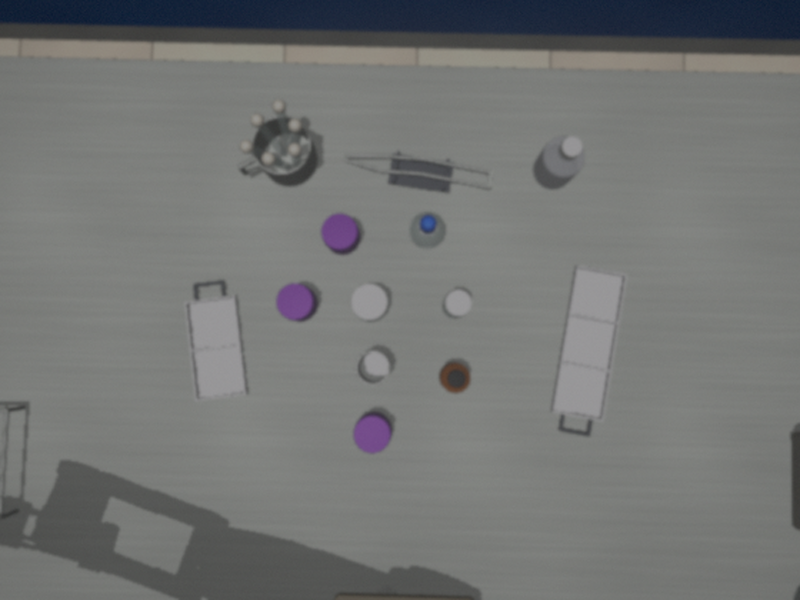

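View pics/side0.png

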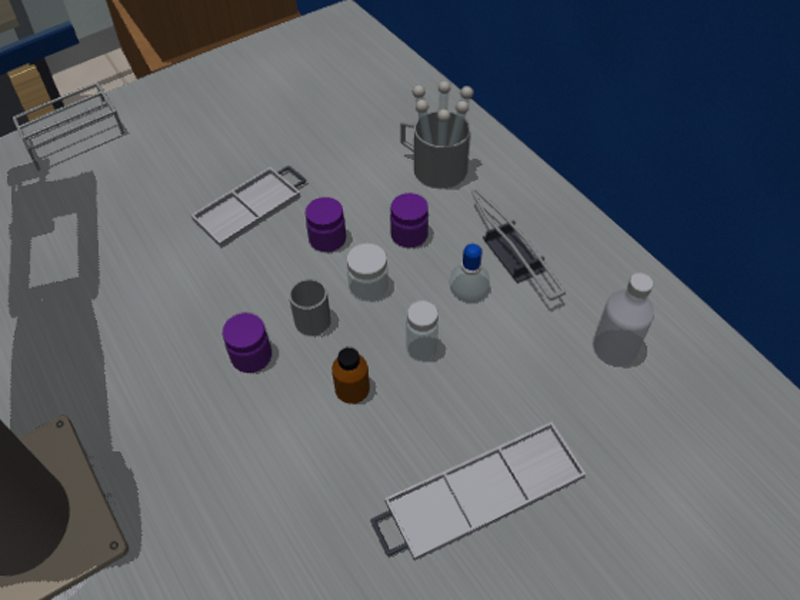

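The top view (800-scale) shows these things:
- **Stock:** lamp with blue cap (428,225), wide white cap (370,301), slim white cap (458,302), open cup (375,365), bottle (455,376).
- **Purple look-alikes:** (340,232), (296,301) and (372,433).
- **Trays:** tray3 is on the right with its handle at the bottom (575,425). tray2 is on the left with its handle at the top (210,290).

Of the two white-capped jars, the one at (370,301) is the wide one: bigger cap, and shorter in the side view. I'll measure and confirm with an overlay crop.

```bash
cat > h.py <<'E'
import cv2,numpy as np,pickle
S=0.7
def o(p): return (np.array(p,float)+.5)*S-.5
def ray(c,p,z):
    R,_=cv2.Rodrigues(c["rvec"]);t=np.ravel(c["tvec"])
    n=cv2.undistortPoints(np.array([[p]],float),c["intrinsics"],c["D"])[0,0]
    C=-R.T@t;d=R.T@np.array([n[0],n[1],1]);return (C+d*(z-C[2])/d[2])[:2]
def proj(c,P): return cv2.projectPoints(np.array(P,float),c["rvec"],c["tvec"],c["intrinsics"],c["D"])[0][:,0]
def blob(img,seed,tol):
    m=np.zeros((img.shape[0]+2,img.shape[1]+2),np.uint8)
    cv2.floodFill(img.copy(),m,tuple(int(round(v)) for v in seed),0,(tol,)*3,(tol,)*3,cv2.FLOODFILL_MASK_ONLY|cv2.FLOODFILL_FIXED_RANGE|(255<<8))
    m=m[1:-1,1:-1];k=cv2.findContours(m,cv2.RETR_EXTERNAL,cv2.CHAIN_APPROX_NONE)[0]
    return max(k,key=cv2.contourArea)
E
cat > m.py <<'E'
from h import *
T=pickle.load(open("top.pkl","rb"));D=pickle.load(open("side.pkl","rb"))
obj=dict(lamp=(.09,.013,(428,224),(472,247),.029),wide=(.064,.028,(370,301),(367,256),.029),cup=(.066,.026,(376,362),(310,290),.026),bottle=(.084,.0135,(456,377),(348,356),.023),slim=(.086,.020,(458,302),(423,310),.021))
est={}
for n,(h,r,a,b,rb) in obj.items():
    k=blob(T["pixels"],o(a),30);(x,y),rad=cv2.minEnclosingCircle(k)
    f=ray(T,(x,y),h);g=ray(D,o(b),h);e=ray(T,o(a),h)
    print(n,"blob",f.round(4),"r",round(rad,1),"eye",e.round(4),"side",g.round(4));est[n]=e
for n,s,(L,W) in(("tray3",[(600,290),(588,340),(580,390)],(.234,.08)),("tray2",[(213,325),(219,372)],(.157,.08))):
    k=np.vstack([blob(T["pixels"],o(p),25) for p in s])
    w=np.array([ray(T,p[0],.004) for p in k]);(c,sz,an)=cv2.minAreaRect((w*1000).astype(np.float32))
    bx=cv2.boxPoints((c,sz,an))/1000;e1,e2=bx[1]-bx[0],bx[2]-bx[1];e=e1 if np.hypot(*e1)>np.hypot(*e2) else e2
    print(n,np.round(c,1),np.round(sz,1),"long axis deg",np.degrees(np.arctan2(e[1],e[0])).round(2));est[n]=(np.array(c)/1000,np.arctan2(e[1],e[0]))
def draw(c,crop,f,name):
    im=cv2.resize(c["pixels"],None,fx=f,fy=f,interpolation=cv2.INTER_CUBIC)
    pl=lambda P,col:cv2.polylines(im,[((proj(c,P)+.5)*f).round().astype(np.int32)],True,col,1)
    a=np.linspace(0,2*np.pi,40)
    for n,(h,r,_,_,rb) in obj.items():
        for R,z,col in((r,h,(0,255,0)),(rb,0,(0,255,255))):pl(np.c_[est[n][0]+R*np.cos(a),est[n][1]+R*np.sin(a),0*a+z],col)
    for n,L in(("tray3",.117),("tray2",.0785)):
        (x,y),t=est[n];u=np.array([np.cos(t),np.sin(t)]);v=np.array([-u[1],u[0]])
        pl([np.r_[np.array([x,y])+i*L*u+j*.04*v,.012] for i,j in((1,1),(1,-1),(-1,-1),(-1,1))],(0,0,255))
    x0,y0,x1,y1=[int(q*f) for q in crop];cv2.imwrite(name,im[y0:y1,x0:x1])
draw(T,(125,135,445,310),2.5,"pics/t1.png");draw(D,(130,110,420,395),2.1,"pics/s1.png")
E
python3 m.py
```

```text
lamp blob [ 0.6752 -0.0201] r 4.4 eye [ 0.6732 -0.0205] side [ 0.6739 -0.0202]
wide blob [0.5631 0.0374] r 280.1 eye [0.558  0.0638] side [0.5581 0.0666]
cup blob [0.5712 0.0247] r 286.9 eye [0.4666 0.0521] side [0.4618 0.0587]
bottle blob [ 0.4514 -0.0646] r 10.2 eye [ 0.4481 -0.0668] side [ 0.4438 -0.0695]
slim blob [0.5698 0.0244] r 286.9 eye [ 0.5585 -0.0675] side [ 0.5593 -0.0661]
tray3 [ 578. -339.] [198.7 437.3] long axis deg -37.17
tray2 [521.9 175.3] [899.9 535.9] long axis deg 88.87
```

View pics/t1.png

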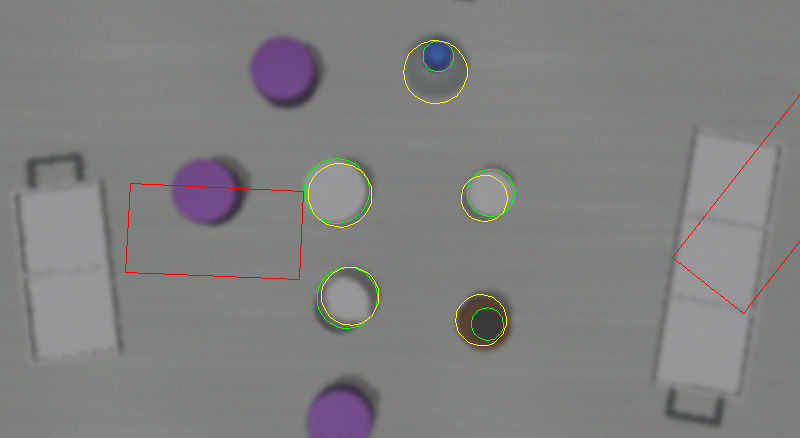

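View pics/s1.png

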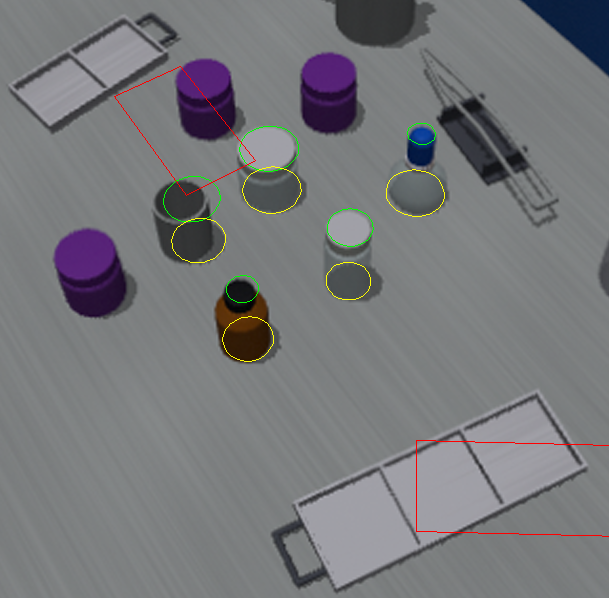

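```bash
python3 - <<'E'
s=open("m.py").read()
i=s.index("est={}");j=s.index("def draw")
s=s[:i]+'''est={}
tp=lambda p:(np.array(p)+.5)/2.5+[125,135]-.5
sp=lambda p:(np.array(p)+.5)/2.1+[130,110]-.5
px=dict(lamp=((437,56),(421,136)),wide=((336,193),(267,149)),cup=((345,300),(182,201)),bottle=((487,323),(240,291)),slim=((489,193),(348,230)))
for n,(a,b) in px.items():
    h=obj[n][0];f=ray(T,tp(a),h);g=ray(D,sp(b),h);est[n]=(f+g)/2;print(n,f.round(4),g.round(4),est[n].round(4))
ct=dict(tray3=([(695,129),(780,147),(742,397),(654,382)],[(538,392),(586,466),(337,590),(294,507)]),tray2=([(15,194),(102,181),(121,352),(33,361)],[(125,17),(168,56),(52,129),(10,87)]))
for n,(a,b) in ct.items():
    r=[]
    for c,q,cv in((T,a,tp),(D,b,sp)):
        w=np.array([ray(c,cv(p),.012) for p in q]).astype(np.float32)
        e=(w[0]+w[1]-w[2]-w[3])/2 if n=="tray3" else (w[2]+w[3]-w[0]-w[1])/2
        if c is D and n=="tray2": e=(w[2]+w[3]-w[0]-w[1])/2
        r.append((w.mean(0),np.arctan2(e[1],e[0])));print(n,w.mean(0).round(4),"len",np.hypot(*e).round(3),"yaw deg",np.degrees(r[-1][1]).round(1))
    est[n]=((r[0][0]+r[1][0])/2,(r[0][1]+r[1][1])/2)
    (x,y),t=est[n]
    for d in((-.077,0,.077) if n=="tray3" else(-.0385,.0385)):print("  bay",round(x+d*np.cos(t),4),round(y+d*np.sin(t),4))
'''+s[j:].replace("t1.png","t2.png").replace("s1.png","s2.png")
s+='''
a=cv2.imread("pics/t2.png");cv2.imwrite("pics/t2.png",a)
'''
open("m2.py","w").write(s)
E
python3 m2.py; python3 -c "
import cv2
for n in('t2','s2'):print(cv2.imread(f'pics/{n}.png').shape)"
```

```text
lamp [ 0.6722 -0.0206] [ 0.6711 -0.0237] [ 0.6717 -0.0221]
wide [0.5551 0.0632] [0.556  0.0629] [0.5556 0.063 ]
cup [0.4635 0.0528] [0.458  0.0538] [0.4608 0.0533]
bottle [ 0.4478 -0.0678] [ 0.4455 -0.0687] [ 0.4466 -0.0683]
slim [ 0.5571 -0.0672] [ 0.5554 -0.07  ] [ 0.5563 -0.0686]
tray3 [ 0.5037 -0.2781] len 0.228 yaw deg -8.5
tray3 [ 0.5016 -0.2829] len 0.233 yaw deg -8.5
  bay 0.4265 -0.2691
  bay 0.5027 -0.2805
  bay 0.5788 -0.2919
tray2 [0.4813 0.3049] len 0.153 yaw deg -171.3
tray2 [0.479  0.3021] len 0.154 yaw deg -171.3
  bay 0.5182 0.3093
  bay 0.4421 0.2977
(438, 800, 3)
(598, 609, 3)
```

View pics/t2.png

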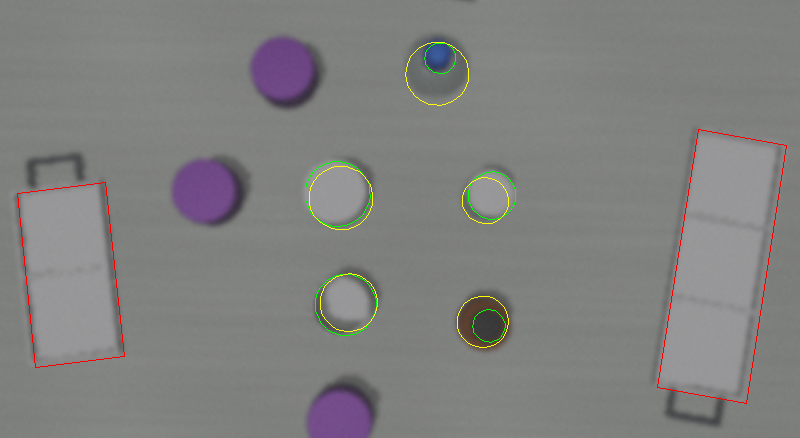

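View pics/s2.png

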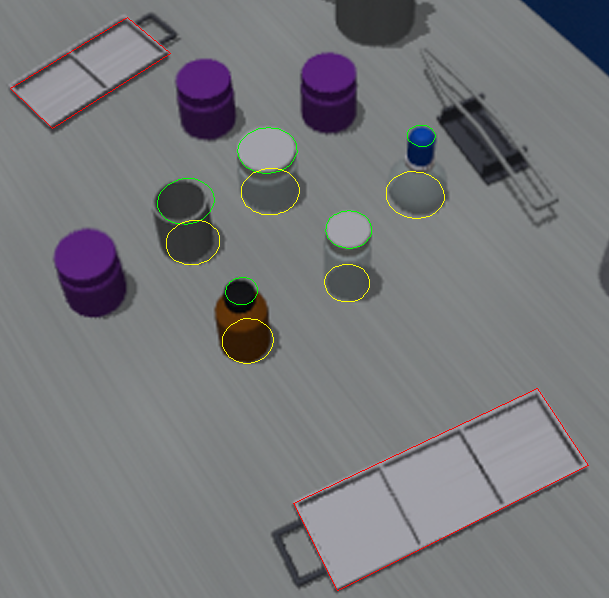

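The overlays fit to about 3 mm in both views, and the identification holds: wide jar at (338,197) in the crop, slim at (488,197), purple ones excluded. Next is a helper that turns world targets into move units.

```bash
cat > go.py <<'E'
import sys,numpy as np
from plant import *
from scipy.spatial.transform import Rotation as Ro
s=read_state();M=Ro.from_rotvec(s["orientation"]).as_matrix();p=s["tool_pos"]
y=M[:,1];a=np.degrees(np.arctan2(y[0],y[1]));a=(a+90)%180-90
print("t",round(s["t"],2),"tcp",p.round(4),"open",round(s["opening"],4),"F",s["force"].round(1));print(M.round(3))
# roll about tool x (down): find sign numerically
for r in(a,-a):
    yn=(M@Ro.from_rotvec([np.radians(r),0,0]).as_matrix())[:,1]
    if abs(abs(yn[1])-1)<1e-3: print("roll to world y:",round(r/30,3));break
for w in sys.argv[1:]:
    w=np.array(eval(w));print(w,"->",(M.T@(w-p)/.6).round(4))
E
python3 go.py .672,-.022,.18 .672,-.022,.051
```

```text
t 0.1 tcp [0.1417 0.5824 0.1815] open 0.0931 F [ 0.2 -0.5  0.9]
[[-0.001  0.237  0.972]
 [-0.002  0.972 -0.237]
 [-1.    -0.002 -0.   ]]
roll to world y: -0.456
[ 0.672 -0.022  0.18 ] -> [ 0.0036 -0.7697  1.097 ]
[ 0.672 -0.022  0.051] -> [ 0.2186 -0.7694  1.097 ]
```

>>> apply_moves --series '[{"jaw": -1, "linear": [0, -0.3, 0.4], "roll": -0.456}, {"jaw": -1, "linear": [0, -0.7, 0.98], "roll": -0.456}, {"jaw": -1, "linear": [0, -0.7, 0.98], "roll": -0.456}, {"jaw": -1, "linear": [0, -0.7, 0.98], "roll": -0.456}, {"jaw": -1, "linear": [0, -0.7, 0.98], "roll": -0.456}, {"jaw": -1, "linear": [0, -0.7, 0.98], "roll": -0.456}, {"jaw": -1, "linear": [0, -0.7, 0.98], "roll": -0.456}, {"jaw": -1, "linear": [0, -0.7, 0.98], "roll": -0.456}, {"jaw": -1, "linear": [0, -0.7, 0.98], "roll": -0.456}, {"jaw": -1, "linear": [0, -0.7, 0.98], "roll": -0.456}, {"jaw": -1, "linear": [0, -0.7, 0.98], "roll": -0.456}, {"jaw": -1, "linear": [0, -0.7, 0.98], "roll": -0.456}, {"jaw": -1, "linear": [0, -0.7, 0.98], "roll": -0.456}, {"jaw": -1, "linear": [0, -0.7, 0.98], "roll": -0.456}, {"jaw": -1, "linear": [0, -0.7, 0.98], "roll": -0.456}]' --force 20

```text
t: 1.98
tool_pos: [0.613, 0.0365, 0.1821]
orientation: [-0.002, 1.572, 0.0]
force: [-0.4, -0.4, -0.6]
opening: 0.0929
```

```bash
python3 go.py .672,-.022,.18 .672,-.022,.051
```

```text
t 1.98 tcp [0.613  0.0365 0.1821] open 0.0929 F [-0.4 -0.4 -0.6]
[[-0.001 -0.001  1.   ]
 [-0.001  1.     0.001]
 [-1.    -0.001 -0.001]]
roll to world y: -0.003
[ 0.672 -0.022  0.18 ] -> [ 0.0036 -0.0976  0.0981]
[ 0.672 -0.022  0.051] -> [ 0.2186 -0.0973  0.0983]
```

>>> apply_moves --series '[{"jaw": -1, "linear": [0, -0.098, 0.098], "roll": 0}, {"jaw": -1, "linear": [0, -0.098, 0.098], "roll": 0}, {"jaw": -1, "linear": [0, -0.098, 0.098], "roll": 0}, {"jaw": -1, "linear": [0.1, -0.098, 0.098], "roll": 0}, {"jaw": -1, "linear": [0.2, -0.098, 0.098], "roll": 0}, {"jaw": -1, "linear": [0.219, -0.098, 0.098], "roll": 0}, {"jaw": -1, "linear": [0.219, -0.098, 0.098], "roll": 0}, {"jaw": 1, "linear": [0.219, -0.098, 0.098], "roll": 0}, {"jaw": 1, "linear": [0.219, -0.098, 0.098], "roll": 0}, {"jaw": 1, "linear": [0.219, -0.098, 0.098], "roll": 0}, {"jaw": 1, "linear": [0.219, -0.098, 0.098], "roll": 0}, {"jaw": 1, "linear": [0.219, -0.098, 0.098], "roll": 0}, {"jaw": 1, "linear": [0.219, -0.098, 0.098], "roll": 0}, {"jaw": 1, "linear": [0.21, -0.098, 0.098], "roll": 0}]' --force 20

```text
t: 3.72
tool_pos: [0.6713, -0.0224, 0.0556]
orientation: [-0.002, 1.573, 0.0]
force: [0.2, -0.1, 0.4]
opening: 0.0276
```

```bash
python3 go.py .672,-.022,.168 .4265,-.269,.168 .4265,-.269,.054
```

```text
t 3.73 tcp [ 0.6713 -0.0224  0.0556] open 0.0276 F [ 0.2 -0.1  0.4]
[[-0.002 -0.001  1.   ]
 [-0.001  1.     0.001]
 [-1.    -0.001 -0.002]]
roll to world y: -0.003
[ 0.672 -0.022  0.168] -> [-0.1873  0.0004  0.0008]
[ 0.4265 -0.269   0.168 ] -> [-0.186  -0.4107 -0.4089]
[ 0.4265 -0.269   0.054 ] -> [ 0.004  -0.4105 -0.4085]
```

>>> apply_moves --series '[{"jaw": 1, "linear": [-0.04, 0, 0], "roll": 0}, {"jaw": 1, "linear": [-0.12, 0, 0], "roll": 0}, {"jaw": 1, "linear": [-0.186, 0, 0], "roll": 0}, {"jaw": 1, "linear": [-0.186, -0.05, -0.05], "roll": 0}, {"jaw": 1, "linear": [-0.186, -0.11, -0.11], "roll": 0}, {"jaw": 1, "linear": [-0.186, -0.17, -0.17], "roll": 0}, {"jaw": 1, "linear": [-0.186, -0.23, -0.23], "roll": 0}, {"jaw": 1, "linear": [-0.186, -0.29, -0.29], "roll": 0}, {"jaw": 1, "linear": [-0.186, -0.35, -0.35], "roll": 0}, {"jaw": 1, "linear": [-0.186, -0.39, -0.39], "roll": 0}, {"jaw": 1, "linear": [-0.186, -0.411, -0.409], "roll": 0}, {"jaw": 1, "linear": [-0.186, -0.411, -0.409], "roll": 0}, {"jaw": 1, "linear": [-0.186, -0.411, -0.409], "roll": 0}]'

```text
t: 5.35
tool_pos: [0.4272, -0.2685, 0.1681]
orientation: [-0.002, 1.573, 0.001]
force: [0.0, 0.9, -0.8]
opening: 0.0008
```

```bash
python3 go.py .4265,-.269,.065 .4265,-.269,.0535 .4265,-.269,.16
```

```text
t 5.35 tcp [ 0.4272 -0.2685  0.1681] open 0.0008 F [ 0.   0.9 -0.8]
[[-0.002 -0.002  1.   ]
 [-0.001  1.     0.002]
 [-1.    -0.001 -0.002]]
roll to world y: -0.004
[ 0.4265 -0.269   0.065 ] -> [ 0.1718 -0.0008 -0.0009]
[ 0.4265 -0.269   0.0535] -> [ 0.191  -0.0007 -0.0008]
[ 0.4265 -0.269   0.16  ] -> [ 0.0135 -0.0009 -0.0012]
```

The opening is 0.8 mm, so the fingers were still closing when I lifted and the lamp was not taken. I'll look.

Run:
```python
from plant import *
import cv2,pickle
for n in("top","side"):
    c=read_camera(n);pickle.dump(c,open(n+"1.pkl","wb"))
    if n=="side": cv2.imwrite("pics/s3.png",cv2.resize(c["pixels"][80:400,130:480],(800,731))[:600])
```

```text
(no output)
```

View pics/s3.png

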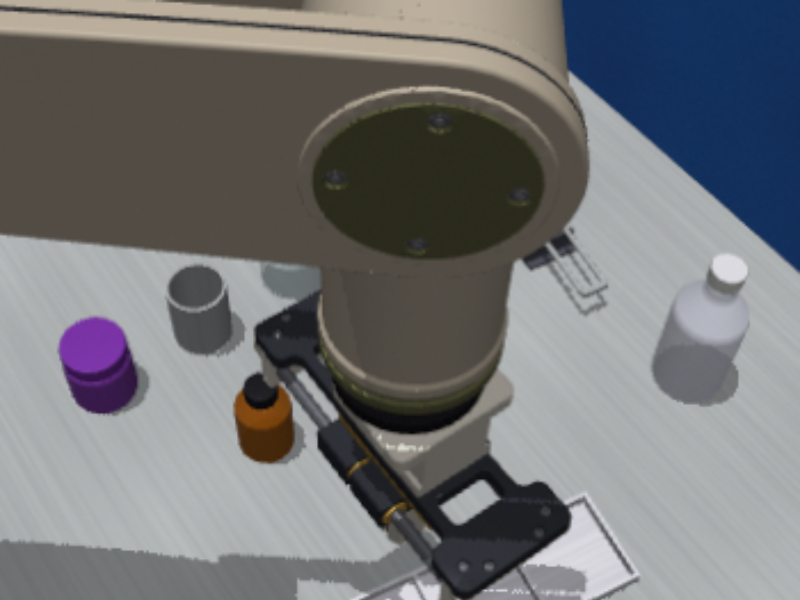

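The arm hides the lamp in the side view, so I'll find the blue cap by colour in the top view.

```bash
cat > blue.py <<'E'
from h import *
import sys
for fn in sys.argv[1:]:
    c=pickle.load(open(fn,"rb"));p=c["pixels"].astype(int);m=((p[...,0]-p[...,2]>50)&(p[...,0]-p[...,1]>25)).astype(np.uint8);m[:60]=0
    n,l,s,ce=cv2.connectedComponentsWithStats(m)
    for i in range(1,n):
        if 15<s[i,4]<500: print(fn,ce[i].round(1),s[i,4],"xy@.09",ray(c,ce[i],.09).round(4))
E
python3 blue.py top.pkl top1.pkl side1.pkl; python3 go.py
```

```text
top.pkl [299.3 155.7] 82 xy@.09 [ 0.6751 -0.0202]
top1.pkl [299.2 155.9] 88 xy@.09 [ 0.6747 -0.02  ]
t 5.45 tcp [ 0.4272 -0.2683  0.1679] open 0.0004 F [ 0.4  0.8 -0.6]
[[-0.002 -0.003  1.   ]
 [-0.001  1.     0.003]
 [-1.    -0.001 -0.002]]
roll to world y: -0.005
```

The lamp stands untouched at (0.675, -0.020). I'll retry with the jaws pre-opened less and with more closing time.

>>> apply_moves --series '[{"jaw": -0.2, "linear": [0, 0.1, 0.1], "roll": 0}, {"jaw": -0.2, "linear": [0, 0.2, 0.2], "roll": 0}, {"jaw": -0.2, "linear": [0, 0.3, 0.3], "roll": 0}, {"jaw": -0.2, "linear": [0, 0.36, 0.36], "roll": 0}, {"jaw": -0.2, "linear": [0, 0.412, 0.411], "roll": 0}, {"jaw": -0.2, "linear": [0, 0.412, 0.411], "roll": 0}, {"jaw": -0.2, "linear": [0, 0.412, 0.411], "roll": 0}, {"jaw": -0.2, "linear": [0, 0.412, 0.411], "roll": 0}, {"jaw": -0.2, "linear": [0.08, 0.412, 0.411], "roll": 0}, {"jaw": -0.2, "linear": [0.16, 0.412, 0.411], "roll": 0}, {"jaw": -0.2, "linear": [0.194, 0.412, 0.411], "roll": 0}, {"jaw": -0.2, "linear": [0.194, 0.412, 0.411], "roll": 0}, {"jaw": 1, "linear": [0.194, 0.412, 0.411], "roll": 0}, {"jaw": 1, "linear": [0.194, 0.412, 0.411], "roll": 0}, {"jaw": 1, "linear": [0.194, 0.412, 0.411], "roll": 0}, {"jaw": 1, "linear": [0.194, 0.412, 0.411], "roll": 0}, {"jaw": 1, "linear": [0.194, 0.412, 0.411], "roll": 0}, {"jaw": 1, "linear": [0.194, 0.412, 0.411], "roll": 0}, {"jaw": 1, "linear": [0.194, 0.412, 0.411], "roll": 0}, {"jaw": 1, "linear": [0.194, 0.412, 0.411], "roll": 0}]' --force 20

```text
t: 7.95
tool_pos: [0.6751, -0.0207, 0.0541]
orientation: [-0.003, 1.568, 0.001]
force: [-1.4, 0.1, 12.6]
opening: 0.0006
```

```bash
python3 go.py .4265,-.269,.168 .4265,-.269,.054
```

```text
t 7.95 tcp [ 0.6751 -0.0207  0.0541] open 0.0006 F [-1.4  0.1 12.6]
[[ 0.003 -0.003  1.   ]
 [-0.001  1.     0.003]
 [-1.    -0.001  0.003]]
roll to world y: -0.005
[ 0.4265 -0.269   0.168 ] -> [-0.1905 -0.4129 -0.415 ]
[ 0.4265 -0.269   0.054 ] -> [-0.0005 -0.4126 -0.4155]
```

The jaws read shut with 12.6 N upward on the tool, which is not as expected. I'll look before moving.

```bash
python3 - <<'E'
from plant import *
import cv2,pickle,numpy as np
c=read_camera("side");pickle.dump(c,open("side2.pkl","wb"));a=c["pixels"]
d=read_camera("top");pickle.dump(d,open("top2.pkl","wb"));b=d["pixels"]
A=cv2.resize(a[120:320,200:400],(400,400),interpolation=cv2.INTER_CUBIC);B=cv2.resize(b[110:310,200:400],(400,400),interpolation=cv2.INTER_CUBIC)
cv2.imwrite("pics/c4.png",np.hstack([A,B]))
E
python3 blue.py side2.pkl top2.pkl
```

```text
side2.pkl [329.9 181.5] 138 xy@.09 [ 0.6597 -0.0373]
```

View pics/c4.png

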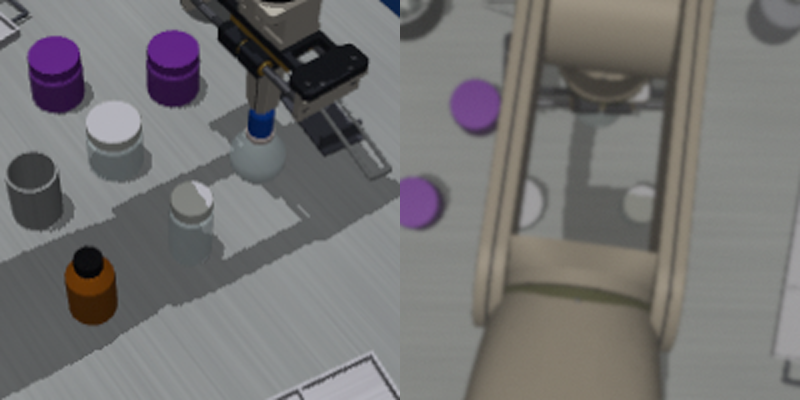

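```bash
python3 - <<'E'
from h import *
c=pickle.load(open("side2.pkl","rb"));c0=pickle.load(open("side.pkl","rb"))
f=lambda p:((np.array(p)-[200,120])*2).round(0)
for z in(.054,.073,.09,.14):print(z,f(proj(c,[(.675,-.0207,z)])[0]))
for k in(c0,c):
    p=k["pixels"].astype(int);m=((p[...,0]-p[...,2]>50)&(p[...,0]-p[...,1]>25))[150:210,300:360];y,x=np.nonzero(m);y+=150;x+=300
    print("bbox crop",f((x.min(),y.min())),f((x.max(),y.max())),m.sum())
E
python3 go.py
```

```text
0.054 [259. 129.]
0.073 [261. 117.]
0.09 [262. 105.]
0.14 [265.  71.]
bbox crop [248 100] [272 136] 190
bbox crop [248 110] [272 136] 138
t 8.05 tcp [ 0.6751 -0.0207  0.0541] open 0.0003 F [-1.9 -0.7 12.2]
[[ 0.003 -0.003  1.   ]
 [-0.001  1.     0.003]
 [-1.    -0.001  0.003]]
roll to world y: -0.005
```

The lamp has not moved: its cap covers crop (248–272, 100–136). The fingers end at about (262,108), which is on top of the cap, near z = 0.088, although the TCP reads 0.054. I'll raise, open and compare the real fingertips with the reported TCP.

>>> apply_moves --series '[{"jaw": 1, "linear": [-0.05, 0, 0], "roll": 0}, {"jaw": 0, "linear": [-0.15, 0, 0], "roll": 0}, {"jaw": 0, "linear": [-0.15, -0.08, -0.05], "roll": 0}, {"jaw": 0, "linear": [-0.15, -0.16, -0.1], "roll": 0}, {"jaw": 0, "linear": [-0.15, -0.2, -0.15], "roll": 0}, {"jaw": 0, "linear": [-0.15, -0.2, -0.2], "roll": 0}, {"jaw": 0, "linear": [-0.15, -0.2, -0.2], "roll": 0}, {"jaw": 0, "linear": [-0.15, -0.2, -0.2], "roll": 0}]'

```text
t: 9.05
tool_pos: [0.5558, -0.1408, 0.1442]
orientation: [-0.003, 1.567, 0.001]
force: [0.4, 0.6, 0.3]
opening: 0.0464
```

Run:
```python
from plant import *
from h import *
s=read_state();p=s["tool_pos"];print(p,s["opening"],s["force"])
c=read_camera("side");pickle.dump(c,open("side3.pkl","wb"))
q=[proj(c,[p+[0,dy,0]])[0] for dy in(-s["opening"]/2,0,s["opening"]/2)]
u0,v0=(q[1]-[75,75]).astype(int)
im=cv2.resize(c["pixels"][v0:v0+150,u0:u0+150],(600,600),interpolation=cv2.INTER_CUBIC)
for k in q: cv2.circle(im,tuple(int(v) for v in (k-[u0,v0]+.5)*4),5,(0,0,255),1)
for z in(.01,.02,.03,.04):
    cv2.circle(im,tuple(int(v) for v in (proj(c,[p+[0,0,z]])[0]-[u0,v0]+.5)*4),3,(0,255,0),-1)
cv2.imwrite("pics/f5.png",im)
```

```text
[ 0.55580329 -0.1408424   0.14421199] 0.046352109577979986 [0.41088401 0.59021197 0.33954987]
```

View pics/f5.png

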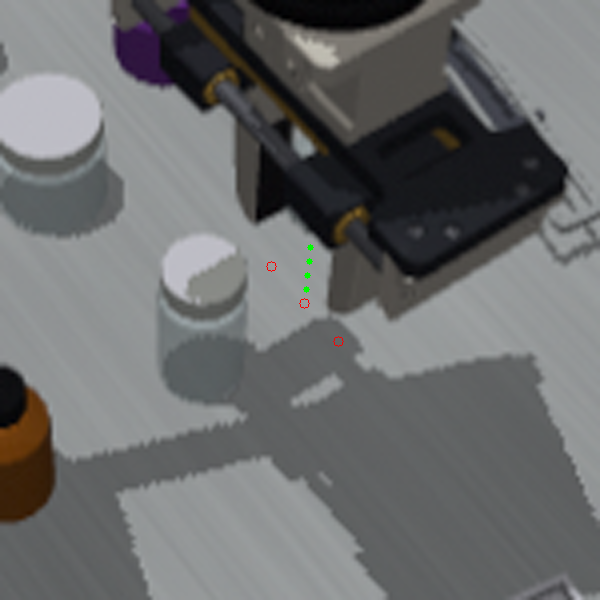

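The tips appear about 30 mm above the projected TCP (red circles), and the contact on the cap top puts the offset at 36 mm. So the real tips are roughly 0.036 m higher than reported. I'll try the lamp again with that correction and check the grip before lifting.

>>> apply_moves --series '[{"jaw": -0.5, "linear": [0, 0.08, 0.08], "roll": 0}, {"jaw": -0.5, "linear": [0, 0.16, 0.16], "roll": 0}, {"jaw": -0.5, "linear": [0, 0.2, 0.197], "roll": 0}, {"jaw": -0.5, "linear": [0, 0.2, 0.197], "roll": 0}, {"jaw": -0.5, "linear": [0, 0.2, 0.197], "roll": 0}, {"jaw": -0.5, "linear": [0.06, 0.2, 0.197], "roll": 0}, {"jaw": -0.5, "linear": [0.12, 0.2, 0.197], "roll": 0}, {"jaw": -0.5, "linear": [0.16, 0.2, 0.197], "roll": 0}, {"jaw": -0.5, "linear": [0.19, 0.2, 0.197], "roll": 0}, {"jaw": -0.5, "linear": [0.213, 0.2, 0.197], "roll": 0}, {"jaw": -0.5, "linear": [0.213, 0.2, 0.197], "roll": 0}, {"jaw": 1, "linear": [0.213, 0.2, 0.197], "roll": 0}, {"jaw": 1, "linear": [0.213, 0.2, 0.197], "roll": 0}, {"jaw": 1, "linear": [0.213, 0.2, 0.197], "roll": 0}, {"jaw": 1, "linear": [0.213, 0.2, 0.197], "roll": 0}, {"jaw": 1, "linear": [0.213, 0.2, 0.197], "roll": 0}, {"jaw": 1, "linear": [0.213, 0.2, 0.197], "roll": 0}, {"jaw": 1, "linear": [0.213, 0.2, 0.197], "roll": 0}]' --force 20

```text
t: 11.35
tool_pos: [0.6744, -0.0206, 0.0167]
orientation: [-0.004, 1.567, 0.001]
force: [0.8, -0.6, 0.3]
opening: 0.0263
```

```bash
python3 go.py .4265,-.269,.13 .4265,-.269,.018
python3 - <<'E'
from h import *
from plant import *
c=read_camera("side");pickle.dump(c,open("side4.pkl","wb"))
cv2.imwrite("pics/g6.png",cv2.resize(c["pixels"][100:250,260:410],(600,600),interpolation=cv2.INTER_CUBIC))
E
```

```text
t 11.35 tcp [ 0.6744 -0.0206  0.0167] open 0.0263 F [ 0.8 -0.6  0.3]
[[ 0.004 -0.003  1.   ]
 [-0.002  1.     0.003]
 [-1.    -0.002  0.004]]
roll to world y: -0.006
[ 0.4265 -0.269   0.13  ] -> [-0.1897 -0.4129 -0.4137]
[ 0.4265 -0.269   0.018 ] -> [-0.003  -0.4126 -0.4144]
```

View pics/g6.png

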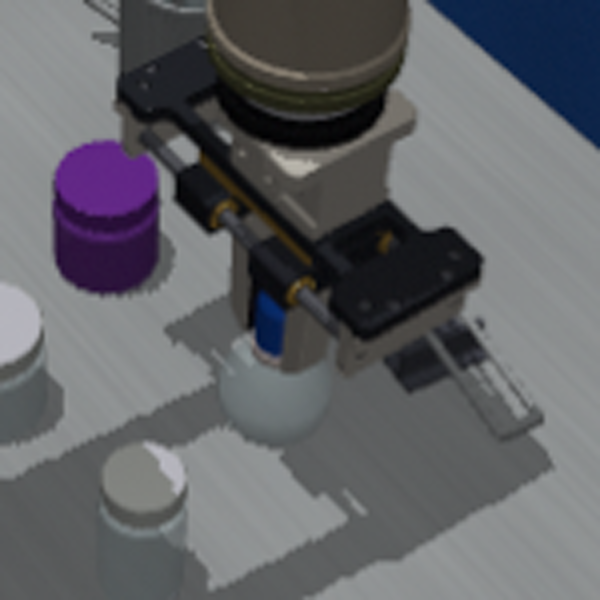

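The lamp is held: the opening is 26.3 mm and the fingers are on either side of the cap. I'll carry it to the handle bay.

>>> apply_moves --series '[{"jaw": 1, "linear": [-0.04, 0, 0], "roll": 0}, {"jaw": 1, "linear": [-0.12, 0, 0], "roll": 0}, {"jaw": 1, "linear": [-0.19, 0, 0], "roll": 0}, {"jaw": 1, "linear": [-0.19, -0.05, -0.05], "roll": 0}, {"jaw": 1, "linear": [-0.19, -0.11, -0.11], "roll": 0}, {"jaw": 1, "linear": [-0.19, -0.17, -0.17], "roll": 0}, {"jaw": 1, "linear": [-0.19, -0.23, -0.23], "roll": 0}, {"jaw": 1, "linear": [-0.19, -0.29, -0.29], "roll": 0}, {"jaw": 1, "linear": [-0.19, -0.35, -0.35], "roll": 0}, {"jaw": 1, "linear": [-0.19, -0.39, -0.39], "roll": 0}, {"jaw": 1, "linear": [-0.19, -0.413, -0.414], "roll": 0}, {"jaw": 1, "linear": [-0.19, -0.413, -0.414], "roll": 0}, {"jaw": 1, "linear": [-0.19, -0.413, -0.414], "roll": 0}]'

```text
t: 13.02
tool_pos: [0.4266, -0.2685, 0.13]
orientation: [-0.003, 1.567, 0.002]
force: [0.2, -0.3, -2.4]
opening: 0.0265
```

```bash
python3 go.py .4265,-.269,.018 .4265,-.269,.0192
```

```text
t 13.03 tcp [ 0.4266 -0.2685  0.13  ] open 0.0265 F [ 0.2 -0.3 -2.4]
[[ 0.004 -0.003  1.   ]
 [-0.001  1.     0.003]
 [-1.    -0.001  0.004]]
roll to world y: -0.006
[ 0.4265 -0.269   0.018 ] -> [ 0.1867 -0.0006 -0.0009]
[ 0.4265 -0.269   0.0192] -> [ 0.1847 -0.0006 -0.0009]
```

>>> apply_moves --series '[{"jaw": 1, "linear": [0.06, 0, 0], "roll": 0}, {"jaw": 1, "linear": [0.12, 0, 0], "roll": 0}, {"jaw": 1, "linear": [0.15, 0, 0], "roll": 0}, {"jaw": 1, "linear": [0.17, 0, 0], "roll": 0}, {"jaw": 1, "linear": [0.18, 0, 0], "roll": 0}, {"jaw": 1, "linear": [0.185, 0, 0], "roll": 0}, {"jaw": 1, "linear": [0.185, 0, 0], "roll": 0}, {"jaw": 1, "linear": [0.185, 0, 0], "roll": 0}, {"jaw": -0.3, "linear": [0.185, 0, 0], "roll": 0}, {"jaw": -0.3, "linear": [0.185, 0, 0], "roll": 0}, {"jaw": -0.3, "linear": [0.185, 0, 0], "roll": 0}, {"jaw": -0.3, "linear": [0.185, 0, 0], "roll": 0}, {"jaw": -0.8, "linear": [0.1, 0, 0], "roll": 0}, {"jaw": -0.8, "linear": [0, 0, 0], "roll": 0}, {"jaw": -0.8, "linear": [0, 0, 0], "roll": 0}]'

```text
t: 14.9
tool_pos: [0.4299, -0.2711, 0.1362]
orientation: [-0.008, 1.559, -0.003]
force: [0.2, -0.0, -0.1]
opening: 0.0824
```

```bash
python3 go.py .5555,.063,.13 .5555,.063,-.012
python3 - <<'E'
from plant import *
import pickle
for n in("side","top"): pickle.dump(read_camera(n),open(n+"5.pkl","wb"))
E
python3 blue.py side5.pkl top5.pkl
```

```text
t 14.9 tcp [ 0.4299 -0.2711  0.1362] open 0.0824 F [ 0.2 -0.  -0.1]
[[ 0.012 -0.003  1.   ]
 [-0.008  1.     0.003]
 [-1.    -0.008  0.012]]
roll to world y: -0.006
[0.5555 0.063  0.13  ] -> [0.0087 0.5563 0.211 ]
[ 0.5555  0.063  -0.012 ] -> [0.2453 0.558  0.2081]
side5.pkl [302.9 344.7] 257 xy@.09 [ 0.4249 -0.2742]
```

The lamp is in its bay and released. Next is the wide jar.

>>> apply_moves --series '[{"jaw": -0.8, "linear": [0, 0.1, 0.05], "roll": 0}, {"jaw": -0.8, "linear": [0, 0.2, 0.1], "roll": 0}, {"jaw": -0.8, "linear": [0, 0.3, 0.14], "roll": 0}, {"jaw": -0.8, "linear": [0, 0.4, 0.18], "roll": 0}, {"jaw": -0.8, "linear": [0.005, 0.5, 0.2], "roll": 0}, {"jaw": -0.8, "linear": [0.009, 0.556, 0.211], "roll": 0}, {"jaw": -0.8, "linear": [0.009, 0.556, 0.211], "roll": 0}, {"jaw": -0.8, "linear": [0.009, 0.556, 0.211], "roll": 0}, {"jaw": -0.8, "linear": [0.009, 0.556, 0.211], "roll": 0}]'

```text
t: 16.12
tool_pos: [0.5522, 0.0637, 0.1245]
orientation: [-0.003, 1.567, -0.001]
force: [-0.2, -0.4, 0.3]
opening: 0.0838
```

```bash
python3 go.py .5555,.063,-.012
```

```text
t 16.12 tcp [0.5522 0.0637 0.1245] open 0.0838 F [-0.2 -0.4  0.3]
[[ 0.004 -0.002  1.   ]
 [-0.003  1.     0.002]
 [-1.    -0.003  0.004]]
roll to world y: -0.003
[ 0.5555  0.063  -0.012 ] -> [ 0.2276 -0.0006  0.0046]
```

>>> apply_moves --series '[{"jaw": -0.8, "linear": [0.05, -0.001, 0.005], "roll": 0}, {"jaw": -0.8, "linear": [0.1, -0.001, 0.005], "roll": 0}, {"jaw": -0.8, "linear": [0.15, -0.001, 0.005], "roll": 0}, {"jaw": -0.8, "linear": [0.19, -0.001, 0.005], "roll": 0}, {"jaw": -0.8, "linear": [0.228, -0.001, 0.005], "roll": 0}, {"jaw": -0.8, "linear": [0.228, -0.001, 0.005], "roll": 0}, {"jaw": 1, "linear": [0.228, -0.001, 0.005], "roll": 0}, {"jaw": 1, "linear": [0.228, -0.001, 0.005], "roll": 0}, {"jaw": 1, "linear": [0.228, -0.001, 0.005], "roll": 0}, {"jaw": 1, "linear": [0.228, -0.001, 0.005], "roll": 0}, {"jaw": 1, "linear": [0.228, -0.001, 0.005], "roll": 0}]' --force 25

```text
t: 17.5
tool_pos: [0.5566, 0.0629, -0.0112]
orientation: [-0.003, 1.565, -0.001]
force: [-1.2, -0.8, 5.8]
opening: 0.0571
```

```bash
python3 go.py .5555,.063,.11 .5027,-.2805,.11
```

```text
t 17.5 tcp [ 0.5566  0.0629 -0.0112] open 0.0571 F [-1.2 -0.8  5.8]
[[ 0.006 -0.002  1.   ]
 [-0.003  1.     0.002]
 [-1.    -0.003  0.006]]
roll to world y: -0.003
[0.5555 0.063  0.11  ] -> [-0.202  -0.0003 -0.0007]
[ 0.5027 -0.2805  0.11  ] -> [-0.201  -0.5726 -0.0897]
```

>>> apply_moves --series '[{"jaw": 1, "linear": [-0.03, 0, 0], "roll": 0}, {"jaw": 1, "linear": [-0.1, 0, 0], "roll": 0}, {"jaw": 1, "linear": [-0.18, 0, 0], "roll": 0}, {"jaw": 1, "linear": [-0.2, -0.03, 0], "roll": 0}, {"jaw": 1, "linear": [-0.2, -0.1, -0.01], "roll": 0}, {"jaw": 1, "linear": [-0.2, -0.18, -0.02], "roll": 0}, {"jaw": 1, "linear": [-0.2, -0.26, -0.03], "roll": 0}, {"jaw": 1, "linear": [-0.2, -0.34, -0.05], "roll": 0}, {"jaw": 1, "linear": [-0.2, -0.42, -0.07], "roll": 0}, {"jaw": 1, "linear": [-0.2, -0.5, -0.08], "roll": 0}, {"jaw": 1, "linear": [-0.2, -0.55, -0.09], "roll": 0}, {"jaw": 1, "linear": [-0.2, -0.573, -0.09], "roll": 0}, {"jaw": 1, "linear": [-0.2, -0.573, -0.09], "roll": 0}, {"jaw": 1, "linear": [-0.2, -0.573, -0.09], "roll": 0}]'

```text
t: 19.25
tool_pos: [0.5026, -0.2795, 0.1091]
orientation: [-0.003, 1.565, 0.001]
force: [0.4, 0.7, -1.7]
opening: 0.0571
```

```bash
python3 go.py .5027,-.2805,-.0085
```

```text
t 19.25 tcp [ 0.5026 -0.2795  0.1091] open 0.0571 F [ 0.4  0.7 -1.7]
[[ 0.005 -0.003  1.   ]
 [-0.002  1.     0.003]
 [-1.    -0.002  0.005]]
roll to world y: -0.005
[ 0.5027 -0.2805 -0.0085] -> [ 0.1959 -0.0013 -0.0009]
```

>>> apply_moves --series '[{"jaw": 1, "linear": [0.06, -0.001, -0.001], "roll": 0}, {"jaw": 1, "linear": [0.12, -0.001, -0.001], "roll": 0}, {"jaw": 1, "linear": [0.16, -0.001, -0.001], "roll": 0}, {"jaw": 1, "linear": [0.18, -0.001, -0.001], "roll": 0}, {"jaw": 1, "linear": [0.19, -0.001, -0.001], "roll": 0}, {"jaw": 1, "linear": [0.196, -0.001, -0.001], "roll": 0}, {"jaw": 1, "linear": [0.196, -0.001, -0.001], "roll": 0}, {"jaw": 1, "linear": [0.196, -0.001, -0.001], "roll": 0}]'

```text
t: 20.25
tool_pos: [0.5032, -0.2807, -0.0077]
orientation: [-0.004, 1.564, 0.0]
force: [0.5, 0.0, -2.0]
opening: 0.0572
```

>>> apply_moves --series '[{"jaw": 0.3, "linear": [0, 0, 0], "roll": 0}, {"jaw": -0.8, "linear": [0, 0, 0], "roll": 0}, {"jaw": -0.8, "linear": [0, 0, 0], "roll": 0}, {"jaw": -0.8, "linear": [0, 0, 0], "roll": 0}, {"jaw": -0.8, "linear": [0, 0, 0], "roll": 0}, {"jaw": -0.8, "linear": [-0.08, 0, 0], "roll": 0}, {"jaw": -0.8, "linear": [-0.17, 0, 0], "roll": 0}, {"jaw": -0.8, "linear": [-0.2, 0, 0], "roll": 0}, {"jaw": -0.8, "linear": [-0.2, 0, 0], "roll": 0}, {"jaw": -0.8, "linear": [-0.2, 0, 0], "roll": 0}]'

```text
t: 21.5
tool_pos: [0.5013, -0.2797, 0.11]
orientation: [-0.002, 1.567, 0.001]
force: [-0.7, -0.4, -0.7]
opening: 0.0836
```

```bash
python3 go.py .461,.053,.11 .461,.053,-.009
python3 - <<'E'
from plant import *
import pickle
for n in("side","top"): pickle.dump(read_camera(n),open(n+"6.pkl","wb"))
E
python3 blue.py side6.pkl top6.pkl
```

```text
t 21.5 tcp [ 0.5013 -0.2797  0.11  ] open 0.0836 F [-0.7 -0.4 -0.7]
[[ 0.004 -0.003  1.   ]
 [-0.001  1.     0.003]
 [-1.    -0.001  0.004]]
roll to world y: -0.005
[0.461 0.053 0.11 ] -> [-0.0006  0.5546 -0.0657]
[ 0.461  0.053 -0.009] -> [ 0.1977  0.5547 -0.0665]
side6.pkl [302.9 344.4] 268 xy@.09 [ 0.4254 -0.2739]
top6.pkl [413.3 273.6] 64 xy@.09 [ 0.433  -0.2629]
```

>>> apply_moves --series '[{"jaw": -0.8, "linear": [0, 0.1, -0.01], "roll": 0}, {"jaw": -0.8, "linear": [0, 0.2, -0.02], "roll": 0}, {"jaw": -0.8, "linear": [0, 0.3, -0.04], "roll": 0}, {"jaw": -0.8, "linear": [0, 0.4, -0.05], "roll": 0}, {"jaw": -0.8, "linear": [0, 0.5, -0.06], "roll": 0}, {"jaw": -0.8, "linear": [0, 0.555, -0.066], "roll": 0}, {"jaw": -0.8, "linear": [0, 0.555, -0.066], "roll": 0}, {"jaw": -0.8, "linear": [0, 0.555, -0.066], "roll": 0}, {"jaw": -0.8, "linear": [0.06, 0.555, -0.066], "roll": 0}, {"jaw": -0.8, "linear": [0.12, 0.555, -0.066], "roll": 0}, {"jaw": -0.8, "linear": [0.17, 0.555, -0.066], "roll": 0}, {"jaw": -0.8, "linear": [0.198, 0.555, -0.066], "roll": 0}, {"jaw": -0.8, "linear": [0.198, 0.555, -0.066], "roll": 0}, {"jaw": 1, "linear": [0.198, 0.555, -0.066], "roll": 0}, {"jaw": 1, "linear": [0.198, 0.555, -0.066], "roll": 0}, {"jaw": 1, "linear": [0.198, 0.555, -0.066], "roll": 0}, {"jaw": 1, "linear": [0.198, 0.555, -0.066], "roll": 0}, {"jaw": 1, "linear": [0.198, 0.555, -0.066], "roll": 0}, {"jaw": 1, "linear": [0.198, 0.555, -0.066], "roll": 0}]' --force 20

```text
t: 23.98
tool_pos: [0.4616, 0.0535, -0.0086]
orientation: [-0.002, 1.566, 0.002]
force: [-1.8, 1.3, 6.0]
opening: 0.0523
```

```bash
python3 go.py .5788,-.2919,.11
```

```text
t 23.98 tcp [ 0.4616  0.0535 -0.0086] open 0.0523 F [-1.8  1.3  6. ]
[[ 0.004 -0.003  1.   ]
 [ 0.     1.     0.003]
 [-1.     0.     0.004]]
roll to world y: -0.005
[ 0.5788 -0.2919  0.11  ] -> [-0.1968 -0.5762  0.1946]
```

>>> apply_moves --series '[{"jaw": 1, "linear": [-0.03, 0, 0], "roll": 0}, {"jaw": 1, "linear": [-0.1, 0, 0], "roll": 0}, {"jaw": 1, "linear": [-0.18, 0, 0], "roll": 0}, {"jaw": 1, "linear": [-0.197, 0, 0], "roll": 0}, {"jaw": 1, "linear": [-0.197, -0.08, 0.03], "roll": 0}, {"jaw": 1, "linear": [-0.197, -0.16, 0.06], "roll": 0}, {"jaw": 1, "linear": [-0.197, -0.24, 0.09], "roll": 0}, {"jaw": 1, "linear": [-0.197, -0.32, 0.12], "roll": 0}, {"jaw": 1, "linear": [-0.197, -0.4, 0.14], "roll": 0}, {"jaw": 1, "linear": [-0.197, -0.48, 0.17], "roll": 0}, {"jaw": 1, "linear": [-0.197, -0.55, 0.19], "roll": 0}, {"jaw": 1, "linear": [-0.197, -0.576, 0.195], "roll": 0}, {"jaw": 1, "linear": [-0.197, -0.576, 0.195], "roll": 0}, {"jaw": 1, "linear": [-0.197, -0.576, 0.195], "roll": 0}]'

```text
t: 25.72
tool_pos: [0.5786, -0.2902, 0.1094]
orientation: [-0.002, 1.568, 0.004]
force: [0.9, 1.0, -1.2]
opening: 0.0527
```

```bash
python3 go.py .5788,-.2919,-.006
```

```text
t 25.73 tcp [ 0.5786 -0.2902  0.1094] open 0.0527 F [ 0.9  1.  -1.2]
[[ 0.003 -0.003  1.   ]
 [ 0.001  1.     0.003]
 [-1.     0.001  0.003]]
roll to world y: -0.007
[ 0.5788 -0.2919 -0.006 ] -> [ 0.1924 -0.0031 -0.0004]
```

>>> apply_moves --series '[{"jaw": 1, "linear": [0.06, -0.002, 0], "roll": 0}, {"jaw": 1, "linear": [0.12, -0.002, 0], "roll": 0}, {"jaw": 1, "linear": [0.16, -0.002, 0], "roll": 0}, {"jaw": 1, "linear": [0.18, -0.002, 0], "roll": 0}, {"jaw": 1, "linear": [0.188, -0.002, 0], "roll": 0}, {"jaw": 1, "linear": [0.193, -0.002, 0], "roll": 0}, {"jaw": 1, "linear": [0.193, -0.002, 0], "roll": 0}, {"jaw": 1, "linear": [0.193, -0.002, 0], "roll": 0}]'

```text
t: 26.72
tool_pos: [0.5796, -0.2916, -0.0055]
orientation: [-0.002, 1.566, 0.003]
force: [-0.6, 0.1, -1.6]
opening: 0.0523
```

>>> apply_moves --series '[{"jaw": 0.3, "linear": [0, 0, 0], "roll": 0}, {"jaw": -0.8, "linear": [0, 0, 0], "roll": 0}, {"jaw": -0.8, "linear": [0, 0, 0], "roll": 0}, {"jaw": -0.8, "linear": [0, 0, 0], "roll": 0}, {"jaw": -0.8, "linear": [0, 0, 0], "roll": 0}, {"jaw": -0.8, "linear": [-0.08, 0, 0], "roll": 0}, {"jaw": -0.8, "linear": [-0.17, 0, 0], "roll": 0}, {"jaw": -0.8, "linear": [-0.25, 0, 0], "roll": 0}, {"jaw": -0.8, "linear": [-0.25, 0.1, -0.1], "roll": 0}, {"jaw": -0.8, "linear": [-0.25, 0.2, -0.15], "roll": 0}, {"jaw": -0.8, "linear": [-0.25, 0.3, -0.2], "roll": 0}, {"jaw": -0.8, "linear": [-0.25, 0.365, -0.22], "roll": 0}, {"jaw": -0.8, "linear": [-0.25, 0.365, -0.22], "roll": 0}, {"jaw": -0.8, "linear": [-0.25, 0.365, -0.22], "roll": 0}]'

```text
t: 28.48
tool_pos: [0.4465, -0.073, 0.1445]
orientation: [-0.004, 1.565, 0.004]
force: [-0.7, -1.1, 0.0]
opening: 0.0838
```

```bash
python3 go.py .4475,-.068,.003
python3 - <<'E'
from h import *
from plant import *
a=read_camera("side");b=read_camera("top");A=cv2.resize(a["pixels"][260:400,260:430],(510,420));B=cv2.resize(b["pixels"][180:300,375:455],(280,420))
cv2.imwrite("pics/k7.png",np.hstack([A,B]))
pickle.dump(a,open("side7.pkl","wb"));pickle.dump(b,open("top7.pkl","wb"))
E
```

```text
t 28.48 tcp [ 0.4465 -0.073   0.1445] open 0.0838 F [-0.7 -1.1  0. ]
[[ 0.006 -0.005  1.   ]
 [-0.     1.     0.005]
 [-1.    -0.     0.006]]
roll to world y: -0.009
[ 0.4475 -0.068   0.003 ] -> [0.2358 0.0083 0.0004]
```

View pics/k7.png

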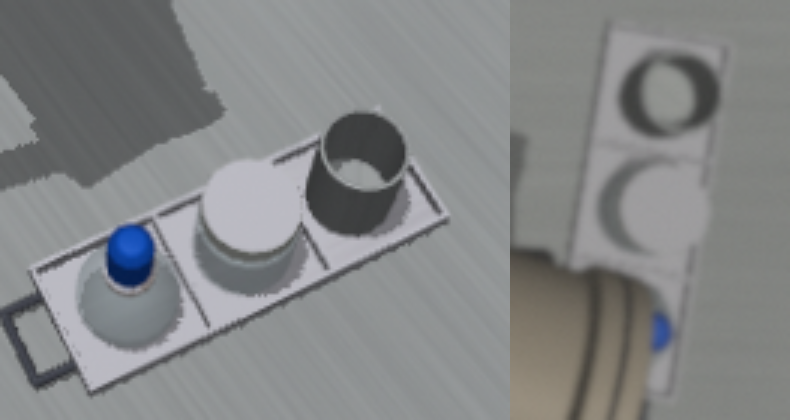

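The three-bay tray is complete: lamp at (130,290), wide jar at (247,225) and cup at (362,170) all stand upright in their bays. 

The 6 N upward at both earlier grips suggests the palm touched the jar and cup tops. For the bottle I'll therefore grip high, on its cap.

>>> apply_moves --series '[{"jaw": -0.4, "linear": [0.04, 0.008, 0], "roll": 0}, {"jaw": -0.4, "linear": [0.1, 0.008, 0.001], "roll": 0}, {"jaw": -0.4, "linear": [0.15, 0.008, 0.001], "roll": 0}, {"jaw": -0.4, "linear": [0.175, 0.008, 0.001], "roll": 0}, {"jaw": -0.4, "linear": [0.186, 0.008, 0.001], "roll": 0}, {"jaw": -0.4, "linear": [0.186, 0.008, 0.001], "roll": 0}, {"jaw": 1, "linear": [0.186, 0.008, 0.001], "roll": 0}, {"jaw": 1, "linear": [0.186, 0.008, 0.001], "roll": 0}, {"jaw": 1, "linear": [0.186, 0.008, 0.001], "roll": 0}, {"jaw": 1, "linear": [0.186, 0.008, 0.001], "roll": 0}, {"jaw": 1, "linear": [0.186, 0.008, 0.001], "roll": 0}, {"jaw": 1, "linear": [0.186, 0.008, 0.001], "roll": 0}, {"jaw": 1, "linear": [0.186, 0.008, 0.001], "roll": 0}, {"jaw": 1, "linear": [0.186, 0.008, 0.001], "roll": 0}]' --force 30

```text
t: 30.32
tool_pos: [0.448, -0.0692, 0.0329]
orientation: [-0.002, 1.566, 0.002]
force: [0.1, 1.6, 1.8]
opening: 0.0263
```

```bash
python3 go.py .5182,.3093,.15
```

```text
t 30.32 tcp [ 0.448  -0.0692  0.0329] open 0.0263 F [0.1 1.6 1.8]
[[ 0.005 -0.003  1.   ]
 [-0.     1.     0.003]
 [-1.    -0.     0.005]]
roll to world y: -0.006
[0.5182 0.3093 0.15  ] -> [-0.1946  0.6305  0.1199]
```

>>> apply_moves --series '[{"jaw": 1, "linear": [-0.01, 0, 0], "roll": 0}, {"jaw": 1, "linear": [-0.02, 0, 0], "roll": 0}, {"jaw": 1, "linear": [-0.02, 0, 0], "roll": 0}, {"jaw": 1, "linear": [-0.02, 0, 0], "roll": 0}]'

```text
t: 30.82
tool_pos: [0.4479, -0.0692, 0.0448]
orientation: [-0.002, 1.566, 0.002]
force: [-0.5, 0.5, -2.3]
opening: 0.0259
```

```bash
python3 go.py .448,-.069,.15 .5182,.3093,.15
```

```text
t 30.82 tcp [ 0.4479 -0.0692  0.0448] open 0.0259 F [-0.5  0.5 -2.3]
[[ 0.005 -0.003  1.   ]
 [-0.     1.     0.003]
 [-1.    -0.     0.005]]
roll to world y: -0.006
[ 0.448 -0.069  0.15 ] -> [-0.1753  0.0004  0.001 ]
[0.5182 0.3093 0.15  ] -> [-0.1747  0.6305  0.1199]
```

>>> apply_moves --series '[{"jaw": 1, "linear": [-0.04, 0, 0], "roll": 0}, {"jaw": 1, "linear": [-0.1, 0, 0], "roll": 0}, {"jaw": 1, "linear": [-0.16, 0, 0], "roll": 0}, {"jaw": 1, "linear": [-0.175, 0.03, 0.01], "roll": 0}, {"jaw": 1, "linear": [-0.175, 0.09, 0.02], "roll": 0}, {"jaw": 1, "linear": [-0.175, 0.16, 0.03], "roll": 0}, {"jaw": 1, "linear": [-0.175, 0.23, 0.04], "roll": 0}, {"jaw": 1, "linear": [-0.175, 0.3, 0.055], "roll": 0}, {"jaw": 1, "linear": [-0.175, 0.37, 0.07], "roll": 0}, {"jaw": 1, "linear": [-0.175, 0.44, 0.08], "roll": 0}, {"jaw": 1, "linear": [-0.175, 0.51, 0.1], "roll": 0}, {"jaw": 1, "linear": [-0.175, 0.57, 0.11], "roll": 0}, {"jaw": 1, "linear": [-0.175, 0.61, 0.118], "roll": 0}, {"jaw": 1, "linear": [-0.175, 0.63, 0.12], "roll": 0}, {"jaw": 1, "linear": [-0.175, 0.63, 0.12], "roll": 0}, {"jaw": 1, "linear": [-0.175, 0.63, 0.12], "roll": 0}]'

```text
t: 32.83
tool_pos: [0.5182, 0.308, 0.1501]
orientation: [-0.002, 1.566, 0.001]
force: [-0.2, 0.1, -1.8]
opening: 0.0257
```

```bash
python3 go.py .5182,.3093,.0355
```

```text
t 32.83 tcp [0.5182 0.308  0.1501] open 0.0257 F [-0.2  0.1 -1.8]
[[ 0.005 -0.002  1.   ]
 [-0.001  1.     0.002]
 [-1.    -0.001  0.005]]
roll to world y: -0.004
[0.5182 0.3093 0.0355] -> [ 0.1909  0.0022 -0.001 ]
```

>>> apply_moves --series '[{"jaw": 1, "linear": [0.06, 0.001, 0], "roll": 0}, {"jaw": 1, "linear": [0.12, 0.001, 0], "roll": 0}, {"jaw": 1, "linear": [0.16, 0.001, 0], "roll": 0}, {"jaw": 1, "linear": [0.18, 0.001, 0], "roll": 0}, {"jaw": 1, "linear": [0.187, 0.001, 0], "roll": 0}, {"jaw": 1, "linear": [0.191, 0.001, -0.001], "roll": 0}, {"jaw": 1, "linear": [0.191, 0.001, -0.001], "roll": 0}, {"jaw": 1, "linear": [0.191, 0.001, -0.001], "roll": 0}]'

```text
t: 33.83
tool_pos: [0.5187, 0.3089, 0.0363]
orientation: [-0.002, 1.565, 0.002]
force: [-0.1, -0.3, -2.2]
opening: 0.0263
```

```bash
python3 go.py
python3 - <<'E'
from h import *
from plant import *
a=read_camera("side");pickle.dump(a,open("side8.pkl","wb"))
cv2.imwrite("pics/l8.png",cv2.resize(a["pixels"][80:200,110:260],(750,600),interpolation=cv2.INTER_CUBIC))
E
```

```text
t 33.83 tcp [0.5187 0.3089 0.0363] open 0.0263 F [-0.1 -0.3 -2.2]
[[ 0.006 -0.002  1.   ]
 [-0.     1.     0.002]
 [-1.    -0.     0.006]]
roll to world y: -0.005
```

View pics/l8.png

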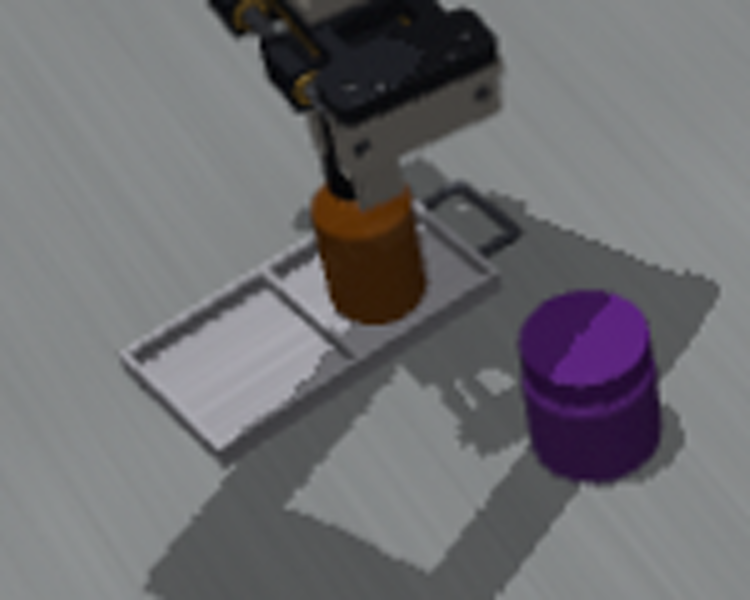

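The bottle hangs upright over the handle bay at (375,260), about 1 mm above the floor. I'll lower it the last bit and release.

>>> apply_moves --series '[{"jaw": 1, "linear": [0.002, 0, 0], "roll": 0}, {"jaw": 1, "linear": [0.003, 0, 0], "roll": 0}, {"jaw": 1, "linear": [0.003, 0, 0], "roll": 0}, {"jaw": 0.3, "linear": [0.003, 0, 0], "roll": 0}, {"jaw": 0, "linear": [0.003, 0, 0], "roll": 0}, {"jaw": -0.2, "linear": [0.003, 0, 0], "roll": 0}, {"jaw": -0.2, "linear": [0.003, 0, 0], "roll": 0}, {"jaw": -0.5, "linear": [-0.05, 0, 0], "roll": 0}, {"jaw": -0.5, "linear": [-0.13, 0, 0], "roll": 0}, {"jaw": -0.5, "linear": [-0.19, 0, 0], "roll": 0}, {"jaw": -0.5, "linear": [-0.19, -0.1, 0.01], "roll": 0}, {"jaw": -0.5, "linear": [-0.19, -0.2, 0.02], "roll": 0}, {"jaw": -0.5, "linear": [-0.19, -0.3, 0.03], "roll": 0}, {"jaw": -0.5, "linear": [-0.19, -0.4, 0.04], "roll": 0}, {"jaw": -0.5, "linear": [-0.19, -0.5, 0.055], "roll": 0}, {"jaw": -0.5, "linear": [-0.19, -0.6, 0.06], "roll": 0}, {"jaw": -0.5, "linear": [-0.19, -0.63, 0.063], "roll": 0}, {"jaw": -0.5, "linear": [-0.19, -0.63, 0.063], "roll": 0}, {"jaw": -0.5, "linear": [-0.19, -0.63, 0.063], "roll": 0}]'

```text
t: 36.25
tool_pos: [0.5566, -0.0675, 0.1503]
orientation: [-0.002, 1.565, 0.003]
force: [0.1, -0.1, -0.4]
opening: 0.0697
```

```bash
python3 go.py .5563,-.0684,.022
```

```text
t 36.25 tcp [ 0.5566 -0.0675  0.1503] open 0.0697 F [ 0.1 -0.1 -0.4]
[[ 0.006 -0.004  1.   ]
 [ 0.001  1.     0.004]
 [-1.     0.001  0.006]]
roll to world y: -0.007
[ 0.5563 -0.0684  0.022 ] -> [ 0.2139 -0.0016 -0.0018]
```

>>> apply_moves --series '[{"jaw": -0.5, "linear": [0.06, -0.001, 0], "roll": 0}, {"jaw": -0.5, "linear": [0.12, -0.001, -0.001], "roll": 0}, {"jaw": -0.5, "linear": [0.17, -0.001, -0.001], "roll": 0}, {"jaw": -0.5, "linear": [0.2, -0.001, -0.002], "roll": 0}, {"jaw": -0.5, "linear": [0.214, -0.001, -0.002], "roll": 0}, {"jaw": -0.5, "linear": [0.214, -0.001, -0.002], "roll": 0}, {"jaw": 1, "linear": [0.214, -0.001, -0.002], "roll": 0}, {"jaw": 1, "linear": [0.214, -0.001, -0.002], "roll": 0}, {"jaw": 1, "linear": [0.214, -0.001, -0.002], "roll": 0}, {"jaw": 1, "linear": [0.214, -0.001, -0.002], "roll": 0}, {"jaw": 1, "linear": [0.214, -0.001, -0.002], "roll": 0}, {"jaw": 1, "linear": [0.214, -0.001, -0.002], "roll": 0}, {"jaw": 1, "linear": [0.214, -0.001, -0.002], "roll": 0}]'

```text
t: 37.88
tool_pos: [0.5566, -0.0683, 0.0224]
orientation: [-0.003, 1.564, 0.003]
force: [0.3, -1.5, 5.0]
opening: 0.041
```

>>> apply_moves --series '[{"jaw": 1, "linear": [-0.01, 0, 0], "roll": 0}, {"jaw": 1, "linear": [-0.03, 0, 0], "roll": 0}, {"jaw": 1, "linear": [-0.03, 0, 0], "roll": 0}, {"jaw": 1, "linear": [-0.03, 0, 0], "roll": 0}]'

```text
t: 38.38
tool_pos: [0.5565, -0.0682, 0.0404]
orientation: [-0.003, 1.564, 0.003]
force: [0.5, 0.4, -0.9]
opening: 0.0408
```

```bash
python3 go.py .4421,.2977,.145
```

```text
t 38.38 tcp [ 0.5565 -0.0682  0.0404] open 0.0408 F [ 0.5  0.4 -0.9]
[[ 0.007 -0.004  1.   ]
 [ 0.     1.     0.004]
 [-1.     0.     0.007]]
roll to world y: -0.007
[0.4421 0.2977 0.145 ] -> [-0.1754  0.6106 -0.1873]
```

>>> apply_moves --series '[{"jaw": 1, "linear": [-0.05, 0, 0], "roll": 0}, {"jaw": 1, "linear": [-0.12, 0, 0], "roll": 0}, {"jaw": 1, "linear": [-0.17, 0, 0], "roll": 0}, {"jaw": 1, "linear": [-0.175, 0.03, -0.01], "roll": 0}, {"jaw": 1, "linear": [-0.175, 0.09, -0.03], "roll": 0}, {"jaw": 1, "linear": [-0.175, 0.16, -0.05], "roll": 0}, {"jaw": 1, "linear": [-0.175, 0.23, -0.08], "roll": 0}, {"jaw": 1, "linear": [-0.175, 0.3, -0.1], "roll": 0}, {"jaw": 1, "linear": [-0.175, 0.37, -0.13], "roll": 0}, {"jaw": 1, "linear": [-0.175, 0.44, -0.15], "roll": 0}, {"jaw": 1, "linear": [-0.175, 0.51, -0.17], "roll": 0}, {"jaw": 1, "linear": [-0.175, 0.57, -0.18], "roll": 0}, {"jaw": 1, "linear": [-0.175, 0.61, -0.187], "roll": 0}, {"jaw": 1, "linear": [-0.175, 0.611, -0.187], "roll": 0}, {"jaw": 1, "linear": [-0.175, 0.611, -0.187], "roll": 0}, {"jaw": 1, "linear": [-0.175, 0.611, -0.187], "roll": 0}]'

```text
t: 40.38
tool_pos: [0.4421, 0.2971, 0.1442]
orientation: [-0.002, 1.565, 0.002]
force: [-0.2, -0.0, -1.8]
opening: 0.0409
```

```bash
python3 go.py .4421,.2977,.0245
```

```text
t 40.38 tcp [0.4421 0.2971 0.1442] open 0.0409 F [-0.2 -0.  -1.8]
[[ 0.006 -0.003  1.   ]
 [-0.     1.     0.003]
 [-1.    -0.     0.006]]
roll to world y: -0.005
[0.4421 0.2977 0.0245] -> [ 0.1995  0.0011 -0.0011]
```

>>> apply_moves --series '[{"jaw": 1, "linear": [0.06, 0, 0], "roll": 0}, {"jaw": 1, "linear": [0.12, 0.001, 0], "roll": 0}, {"jaw": 1, "linear": [0.16, 0.001, 0], "roll": 0}, {"jaw": 1, "linear": [0.185, 0.001, 0], "roll": 0}, {"jaw": 1, "linear": [0.195, 0.001, -0.001], "roll": 0}, {"jaw": 1, "linear": [0.2, 0.001, -0.001], "roll": 0}, {"jaw": 1, "linear": [0.2, 0.001, -0.001], "roll": 0}, {"jaw": 1, "linear": [0.2, 0.001, -0.001], "roll": 0}]'

```text
t: 41.38
tool_pos: [0.4428, 0.298, 0.025]
orientation: [-0.002, 1.564, 0.002]
force: [0.6, 0.2, -2.0]
opening: 0.0407
```

```bash
python3 go.py .4421,.2977,.0245
```

```text
t 41.38 tcp [0.4428 0.298  0.025 ] open 0.0407 F [ 0.6  0.2 -2. ]
[[ 0.007 -0.003  1.   ]
 [ 0.     1.     0.003]
 [-1.     0.     0.007]]
roll to world y: -0.005
[0.4421 0.2977 0.0245] -> [ 0.0008 -0.0005 -0.0011]
```

>>> apply_moves --series '[{"jaw": 1, "linear": [0.001, 0, 0], "roll": 0}, {"jaw": 1, "linear": [0.002, 0, 0], "roll": 0}, {"jaw": 0.2, "linear": [0.002, 0, 0], "roll": 0}, {"jaw": -0.3, "linear": [0.002, 0, 0], "roll": 0}, {"jaw": -0.5, "linear": [0.002, 0, 0], "roll": 0}, {"jaw": -0.5, "linear": [0.002, 0, 0], "roll": 0}, {"jaw": -0.5, "linear": [-0.05, 0, 0], "roll": 0}, {"jaw": -0.5, "linear": [-0.13, 0, 0], "roll": 0}, {"jaw": -0.5, "linear": [-0.22, 0, 0], "roll": 0}, {"jaw": -0.5, "linear": [-0.22, -0.1, 0], "roll": 0}, {"jaw": -0.5, "linear": [-0.22, -0.2, 0], "roll": 0}, {"jaw": -0.5, "linear": [-0.22, -0.3, 0], "roll": 0}, {"jaw": -0.5, "linear": [-0.22, -0.4, 0], "roll": 0}, {"jaw": -0.5, "linear": [-0.22, -0.45, 0], "roll": 0}, {"jaw": -0.5, "linear": [-0.22, -0.45, 0], "roll": 0}, {"jaw": -0.5, "linear": [-0.22, -0.45, 0], "roll": 0}]'

```text
t: 43.38
tool_pos: [0.4426, 0.0286, 0.1569]
orientation: [-0.001, 1.564, 0.003]
force: [-0.3, -0.5, -0.3]
opening: 0.0695
```

Run:
```python
from h import *
from plant import *
a=read_camera("side");b=read_camera("top");s=read_state();print(s["t"],s["tool_pos"],s["force"])
cv2.imwrite("pics/e9.png",np.hstack([cv2.resize(a["pixels"],(400,300)),cv2.resize(b["pixels"],(400,300))]))
cv2.imwrite("pics/e10.png",cv2.resize(a["pixels"][70:390],(800,457)))
```

```text
43.475 [0.44253577 0.02908388 0.15686592] [-0.67276558  0.85021803  0.22127919]
```

View pics/e9.png

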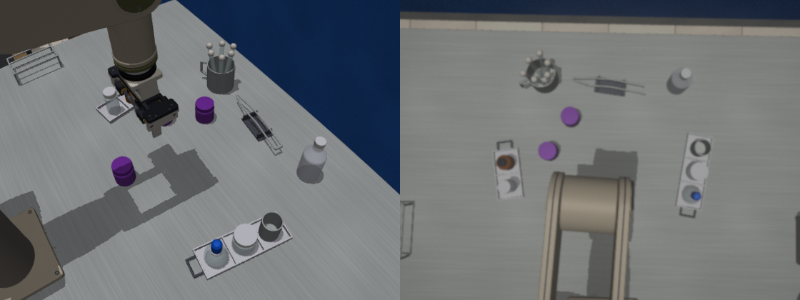

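View pics/e10.png

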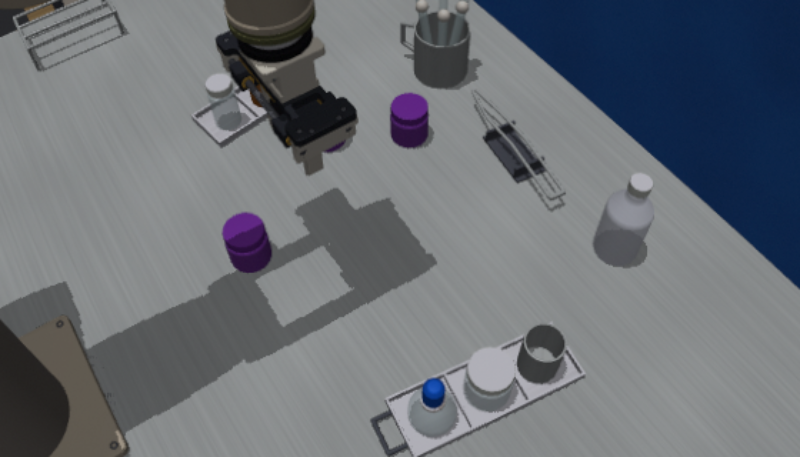

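All five things stand upright in their bays, the mug and wash bottle are where they were, and the arm is clear. I'm handing the job in.

```bash
python3 -c "
from plant import *
print(close_job())"
```

```text
the job is handed in; nothing more can be done
None
```

Both kits are made up and handed in, at about 43.5 s of the 102 s allowed. The three-bay tray holds the lamp by the handle, the wide jar in the middle and the cup in the far bay. It was complete before I touched the bottle. The two-bay tray holds the bottle by the handle and the slim jar in the other bay.

**Last checks:** The final pictures, taken with the arm clear, showed all five released and upright in their bays. The gripper hid the bottle in the last side view. The top view shows it in the handle bay, and it hung upright there just before release. By eye, the mug, the wash bottle and the purple jars in view had not moved. No verdict was reported.

**What failed or disagreed:**
- **Tool position:** The fingertips were about 36 mm higher than the reported TCP. That is from the contact on the lamp cap; the picture suggested about 30 mm.
- **First two lamp grasps:** Both missed because of that offset. On the second, the shut fingers pressed on the cap with about 12 N, but the lamp did not move. I corrected for the offset afterwards.
- **Upward force:** I saw 5–6 N upward while gripping the wide jar, cup and slim jar, probably the palm touching their tops. I took the bottle by its cap instead of its body for that reason.
- **Camera agreement:** The two cameras disagreed by 2–6 mm, well inside the 20 mm tolerance.

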